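Close up the coffee machine and open its water filler

ROBOT

A 6-joint arm with a two-finger parallel gripper is mounted at the origin on the work surface; the furniture and walls round the work are solid. World frame = base frame: x ahead of the robot, y to its left, z up, the work surface at z = 0. Lengths are in m, angles in rad, forces in N, time in s.
With the tool pointing down it reaches from about 0.2 to 0.875 m from the base axis. Payload 3.4 kg.
Tool frame: the origin (TCP) lies at the very end of the fingers, on their centre line; the grasp point (between the pads) lies 19 mm behind it (manip.pinch_z is the y of the grasp point in the tool frame, in m); y points along the fingers, z is the direction in which the jaws open and shut, and the axes are right-handed (so a half turn about y gives the same grasp; the last joint's range is limited). The gripper opens to 94 mm and grips with 3 to 60 N. Pads are 16 mm wide; open, the fingers measure 119 mm over their backs; the gripper's body (75 mm by 177 mm) begins 78 mm behind the grasp point.
Start: joints at [1.086, 0.276, 1.505, -0, 1.361, -0.121], TCP at [0.205, 0.537, 0.205] pointing down, gripper open.
Joint ranges: [-2.89, 2.89], [-0.75, 2.08], [0.22, 2.7], [-1.18, 4.32], [0.11, 2.71], [-2.7, 2.7]. Speed limits (rad/s): [2.57, 2.57, 3.14, 3.14, 3.14, 3.14].

INTERFACE

Orientations are given as a rotation vector (axis times angle).
In Python, from workcell import manip gives the robot as it stands.
- The arm moves only by the shell command python3 -m creep 'ROWS' [FORCE]. ROWS is JSON, a list that holds one entry, the list of rows, each a list of 5 numbers: the closure, from 0 (fully open) to 1 (shut), then the shift along the world's x, y, z in mm, then the turn about the world's z in rad. A call has 1 to 8 rows; each row shifts and turns the commanded pose from where the row before left it; what a row does not reach is not made up. A row lasts 1/12 s, in which the tool goes at most 41.7 mm and 7.16 degrees, less where a joint would pass 70% of its speed; a pose out of reach is approached as far as the arm can. A call with a gripper value outside its range is refused whole. The fingers move at their own pace and stop on an object; FORCE is the grip in N (left out, the last holds). Time passes only in rows, so rows that do not move let the fingers close. It gives the time, the measured TCP pose, the force and the opening at its end, in the units of the state.
- manip.get_state(): the state, without advancing time (a new reading comes with each control period).
- manip.snapshot(name): name is "scene" or "top"; returns a dict with "frame" (384x512x3 uint8, red, green, blue), "z_map" (384x512 float32, m along the optical axis (not along the pixel's ray), 0 where there is no reading), "intrinsics" (3x3 intrinsics, pixels), "k1" (the pictures are not rectified: a ray, as slopes to the right and down, at radius r is drawn at 1 + k1 r^2 times it, then the intrinsics apply), "xyz" and "orientation" of the camera in the world. Camera axes: x right, y up, looking along -z (the intrinsics and any distortion apply to the point x, -y, -z); pixel columns grow to the right and rows downward; lengths in m; the calibration is good to about 2 mm. A picture is of the moment at which its call begins.
- manip.hand_in(): hands the job in, once; it reports no verdict.
The state is a dict: "time_s": time; "joints": joint angles; "dq": joint speeds; "tau": joint torques, N m; "position": TCP position; "eef_rot": TCP orientation; "wrist_force": force on the tool from outside, world axes, zero at the start; "torque": the same for the moment, N m; "width": opening from 0.0 (shut) to 1.0 (fully open).
Only numpy, scipy, OpenCV 4.12 (cv2) and the standard library are available. Lean on these libraries where they do the work, as an engineer would, in place of code of your own. Each camera call takes 0.05 s, during which the arm holds its last target.

TASK

Get the coffee machine ready for a water refill: first push the open service door on its side shut until it clicks home on its catch, so that no water runs into the brew unit. Then take off the blue water cap; its thread may be right-hand or left-hand, so find out by trying which way it loosens, turn it free and lift it off. Finish while still holding the cap in the gripper, upright and about 10 cm above its filler, with the orange descaler cap left closed and the clear tumbler and salt shaker left standing where they are.

Things in the scene. Friction and masses are not known exactly. Their poses are not given: they have to be found in the camera images.
- coffee_machine: compact silver and black coffee machine, fixed. Origin at worktop height under the casing, which spans x -85 to 85, y -110 to 130 mm about it and is 220 mm high (black top deck). Its front (control panel, spout, drip tray out to x = -180 with top at z 28) faces the machine's -x; the service door is on its -y flank
- filler_near (a point): filler neck on the machine's deck nearer the door, at machine (25, -30) mm, deck height. The two necks look alike but one has a right-hand thread (loosens counter-clockwise seen from above), the other a left-hand thread (loosens clockwise); which is which changes from machine to machine and cannot be seen. Either cap may be on either neck
- filler_far (a point): the other filler neck, at machine (25, 85) mm, deck height. Both necks are 35 mm in diameter and stand 26 mm above the deck; a closed cap hides its neck and has 2 mm of sideways play on it
- service_door (a joint): door angle (rad), 0 = shut, positive = open; starts open. The vertical hinge is at the door's front edge; the rear, free edge swings out to the machine's -y. The door swings easily and stays where left. A sprung ball catch resists from about 0.09 rad (4 to 6 N at the push point), snaps over at about 0.035 rad, then draws the door to 0 and holds it
- water_cap: loose blue screw cap, about 80 g: ribbed skirt 62 mm in diameter, 25 mm high, with a round grip knob on top. Origin at the centre of the skirt's lower edge, z up; closed, it is 226 mm above the worktop with its x (white index mark) along the machine's x. The loosening way it turns freely, is off its thread after 50 to 85 degrees and stops there; the other way it stops almost at once and cannot be lifted
- water_cap_grip (a point): centre of the blue cap's grip knob, 38 mm above the cap's origin: upright round knob 22 mm in diameter, 27 mm tall above the skirt's flat top, its top 52 mm above the cap's origin. When the cap is at a stop, fingers that turn on slip round the knob
- descaler_cap: loose orange screw cap of the same shape on the other neck, 115 mm away; leave it closed
- tumbler_clear: clear glass tumbler 84 mm wide, 85 mm high, standing to the right; origin at the centre of its foot
- salt: salt shaker 44 mm wide, 90 mm high, standing to the right; origin at the centre of its foot
- door_push (a point): point on the door's outer face, 160 mm above the worktop and 28 mm short of the free edge. Its x axis runs along the door to the free edge, its -y axis points straight out of the outer face; it turns with the door. The hinge axis lies 105 mm back along -x and 10 mm in along +y. Door panel 133 mm long, 10 mm thick, 34 to 200 mm above the worktop
Not all that is in view belongs to the job. Several things have the shape of the water_cap; the one meant has the colours described above.

How it is judged:
On the way, in this order (a step that is already met when the one before it is completed fails the run):
1. the service door is shut and held by its catch (value of joint service_door below 0.02 rad), for 0.3 s.
2. the blue cap has been turned loose on its neck (more than 40 degrees) before it is lifted (angle between the x axis of water_cap and the x axis of coffee_machine, either way round above 0.7 rad and z of water_cap in the frame of coffee_machine below 0.24 m), for 0.05 s.
At the end, for the whole second after the job is handed in: The service door is within 0.02 rad of shut; the blue cap is held still and upright (within 20 degrees) in the gripper's fingers, at least 60 mm above its closed height and within 0.2 m of its filler, touching nothing else; the orange cap is still closed on its neck (value of joint service_door below 0.02 rad and z of water_cap in the frame of coffee_machine above 0.286 m and distance of water_cap from where it was at the start of the episode below 0.2 m and angle between water_cap's own z axis and vertical below 0.35 rad and contact force between water_cap and the fingers above 1 N and contact force between water_cap and coffee_machine below 0.2 N and contact force between water_cap and descaler_cap below 0.2 N and linear speed of water_cap below 0.03 m/s and z of descaler_cap in the frame of coffee_machine below 0.232 m); the arm keeps its last pose, push and grip.
It fails at once if the orange descaler cap is turned by more than 15 degrees or pulled off its place (distance of descaler_cap from where it was at the start of the episode above 0.01 m or angle between the x axis of descaler_cap and the x axis of coffee_machine, either way round above 0.26 rad).
It fails at once if the tumbler or the salt shaker is shifted by more than 20 mm or tipped (distance of any of tumbler_clear, salt from where it was at the start of the episode above 0.02 m or angle between any of tumbler_clear, salt's own z axis and vertical above 0.4 rad).
It also fails if it takes over 58 s, if anything falls off the work surface, if the arm or the gripper's body presses on something with over 40 N, if the wrist force passes 120 N, or if a joint passes its speed limit or range.

## Working session

There is one attempt and no reset: what is moved stays moved. The work goes in short steps, Python scripts to look and compute and a shell command to move; the robot and the scene stay as the last step left them, time stands still between calls to the robot, and variables do not carry over. Pictures are saved under pics/ and viewed, and the job is handed in when it is done.

```bash
mkdir -p pics; ls; cat > h.py <<'E'
import numpy as np,cv2
from scipy.spatial.transform import Rotation as R
from workcell import manip
def snap(n,f):
    s=manip.snapshot(n); np.savez('/tmp/'+f+'.npz',**{k:np.array(v) for k,v in s.items()}); cv2.imwrite('pics/'+f+'.png',cv2.cvtColor(s['frame'],cv2.COLOR_RGB2BGR)); return s
def Rm(s):
    o=np.array(s['orientation']); return o if o.shape==(3,3) else R.from_rotvec(o).as_matrix()
def load(f): return dict(np.load('/tmp/'+f+'.npz'))
def world(s,u,v,z=None):
    """pixel->world by depth, or by plane height z"""
    K=s['intrinsics'];d=np.array([float(s['k1']),0,0,0,0])
    p=cv2.undistortPoints(np.array([[[u,v]]],float),K,d)[0,0]
    ray=Rm(s)@np.array([p[0],-p[1],-1]);c=np.array(s['xyz'])
    if z is None: t=s['z_map'][int(round(v)),int(round(u))]
    else: t=(z-c[2])/ray[2]
    return c+t*ray
def cloud(s):
    K=s['intrinsics'];d=np.array([float(s['k1']),0,0,0,0])
    vv,uu=np.mgrid[:384,:512]
    p=cv2.undistortPoints(np.stack([uu,vv],-1).reshape(-1,1,2).astype(float),K,d)[:,0]
    ray=np.c_[p[:,0],-p[:,1],-np.ones(len(p))]
    return (np.array(s['xyz'])+(ray*s['z_map'].reshape(-1,1))@Rm(s).T).reshape(384,512,3)
def proj(s,P):
    q=(np.array(P)-s['xyz'])@Rm(s); x,y=q[0]/-q[2],-q[1]/-q[2]; f=1+float(s['k1'])*(x*x+y*y); K=s['intrinsics']
    return K[0,0]*x*f+K[0,2],K[1,1]*y*f+K[1,2]
def st():
    s=manip.get_state(); print({k:np.round(v,3).tolist() for k,v in s.items()})
E
python3 - <<'E'
from h import *
st()
for n in('scene','top'):
    s=snap(n,n+'0'); print(n,s['xyz'],s['orientation'],s['k1'],s['intrinsics'])
print(manip.pinch_z)
E
```

```text
pics
{'time_s': 0.0, 'joints': [1.086, 0.277, 1.506, -0.0, 1.361, -0.121], 'dq': [0.0, 0.001, -0.001, -0.001, -0.001, 0.0], 'tau': [0.0, -40.459, -23.723, 0.07, 0.035, -0.0], 'position': [0.204, 0.537, 0.205], 'eef_rot': [-1.554, 0.286, -0.285], 'wrist_force': [-0.393, 0.208, -0.485], 'torque': [-0.003, -0.014, -0.01], 'width': 1.002}
scene [-0.0453666  -0.57292146  0.76818328] [ 0.86378493 -0.26674567 -0.6015952 ] -0.09324286368650768 [[363.59590135   0.         252.24096293]
 [  0.         363.59590135 185.52885082]
 [  0.           0.           1.        ]]
top [0.2480932  0.00184561 1.35579325] [ 0.09528957 -0.0503564  -1.56232358] -0.01489059398277576 [[452.77716695   0.         257.21103886]
 [  0.         452.77716695 184.91676881]
 [  0.           0.           1.        ]]
-0.0188
```

View pics/scene0.png

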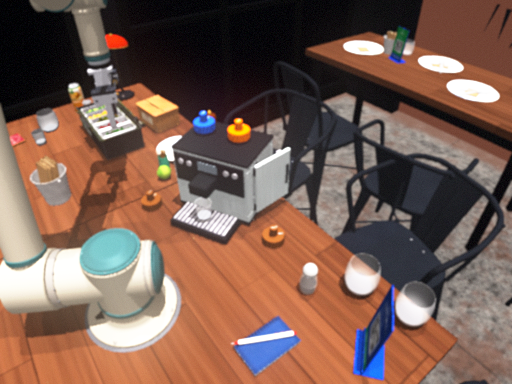

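View pics/top0.png

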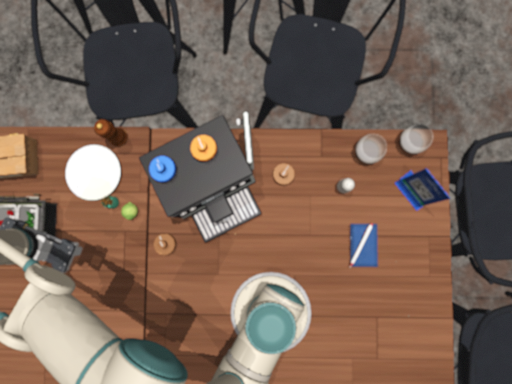

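The pictures show these look-alikes:
- Blue cap on the machine: scene (204,122), top (162,168). It is on the far neck.
- Orange cap on the machine: scene (238,130), top (203,147).
- Two brown-orange caps lying on the table: top (284,174) and (164,244).

The blue cap is my choice. The door stands open at top (247,140). Next I'll crop and measure.

```bash
python3 - <<'E'
from h import *
s=load('top0');C=cloud(s)
im=cv2.imread('pics/top0.png')
cv2.imwrite('pics/c1.png',cv2.resize(im[100:250,110:310],None,fx=4,fy=4,interpolation=cv2.INTER_CUBIC))
s2=load('scene0')
im=cv2.imread('pics/scene0.png');cv2.imwrite('pics/c2.png',cv2.resize(im[95:245,140:320],None,fx=4,fy=4,interpolation=cv2.INTER_CUBIC))
# deck: points z in .21-.228
for n,ss in(('top',s),('scene',s2)):
    C=cloud(ss); m=(C[...,2]>.205)&(C[...,2]<.23)&(C[...,0]>.2)&(C[...,0]<.75)&(np.abs(C[...,1])<.35)&(ss['z_map']>0)
    lab,L,stt,_=cv2.connectedComponentsWithStats(m.astype(np.uint8)); k=1+np.argmax(stt[1:,4]); P=C[L==k]
    r=cv2.minAreaRect((P[:,:2]*1000).astype(np.float32)); print(n,r,cv2.boxPoints(r).round(0).tolist(),np.median(P[:,2]))
    hsv=cv2.cvtColor(ss['frame'],cv2.COLOR_RGB2HSV)
    for nm,lo,hi in(('blue',100,125),('or',8,25)):
        mm=(hsv[...,0]>=lo)&(hsv[...,0]<=hi)&(hsv[...,1]>150)&(C[...,2]>.235)&(C[...,2]<.3)&(C[...,0]>.2)&(C[...,0]<.75)&(np.abs(C[...,1])<.35)
        Q=C[mm]; sk=Q[Q[:,2]<.258]; kn=Q[Q[:,2]>.266]
        print(nm,len(Q),Q[:,2].max(),'all mid',(Q.min(0)+Q.max(0))/2,np.ptp(Q,axis=0),'knob',kn.mean(0),len(kn),np.ptp(kn,axis=0))
E
```

```text
top ((403.28338623046875, 192.49169921875), (178.98135375976562, 244.2460174560547), 27.57147216796875) [[267.0, 259.0], [380.0, 43.0], [539.0, 126.0], [426.0, 342.0]] 0.21969072137611034
blue 283 0.2816877513807372 all mid [0.3901724  0.27051862 0.25868772] [0.05892846 0.06232452 0.04600006] knob [0.39077335 0.26849183 0.27504416] 30 [0.02190694 0.02132358 0.01450031]
or 319 0.2822044103067831 all mid [0.44317945 0.16902619 0.25884336] [0.05863947 0.06221696 0.0467221 ] knob [0.4440298  0.16577898 0.27605519] 29 [0.01919913 0.02213347 0.01534361]
scene ((401.4996337890625, 192.92506408691406), (182.52401733398438, 246.7915496826172), 27.289981842041016) [[264.0, 261.0], [377.0, 41.0], [539.0, 125.0], [426.0, 344.0]] 0.2214448711414998
blue 306 0.2816925501311565 all mid [0.38845924 0.27056644 0.25846359] [0.06045738 0.06356145 0.04645792] knob [0.38784547 0.26731791 0.27436008] 44 [0.02078112 0.02174983 0.01558597]
or 274 0.28100559044508977 all mid [0.44428543 0.16761912 0.25810907] [0.06315886 0.06316648 0.04579304] knob [0.44203202 0.16364886 0.27503426] 48 [0.02250685 0.02342101 0.01459479]
```

```bash
sleep 1
```

```text
(no output)
```

View pics/c1.png

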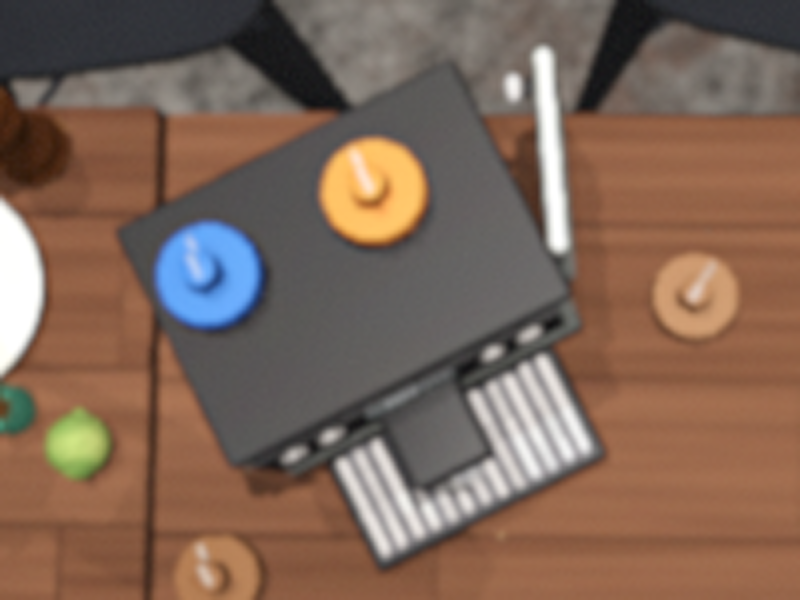

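View pics/c2.png

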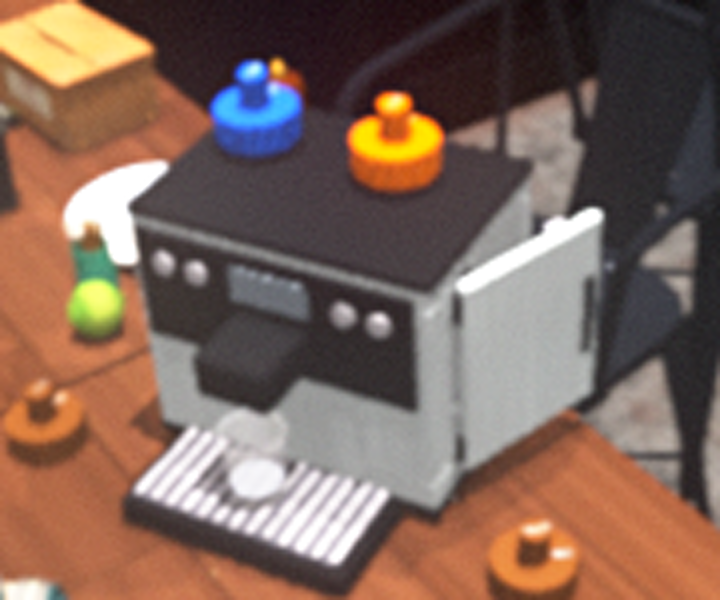

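```bash
python3 - <<'E'
from h import *
yaw=np.radians(27.4)
for n in('top0','scene0'):
    s=load(n);C=cloud(s)
    O=np.array([.406,.1835]);M=np.array([[np.cos(yaw),np.sin(yaw)],[-np.sin(yaw),np.cos(yaw)]])
    q=(C[...,:2]-O)@M.T
    m=(C[...,2]>.06)&(C[...,2]<.206)&(q[...,1]<-.116)&(q[...,1]>-.3)&(q[...,0]>-.09)&(q[...,0]<.15)
    if n=='top0': m&=C[...,2]>.19
    P=C[m];print(n,m.sum(),P.min(0),P.max(0))
    l=cv2.fitLine(P[:,:2].astype(np.float32),cv2.DIST_HUBER,0,.01,.01).ravel();
    if l[0]<0:l[:2]*=-1
    a=np.arctan2(l[1],l[0]);t=(P[:,:2]-l[2:])@l[:2];print('ang',a,'theta',yaw-a,'ends',l[2:]+t.min()*l[:2],l[2:]+t.max()*l[:2],np.ptp(t),'width',np.ptp((P[:,:2]-l[2:])@[-l[1],l[0]]), 'mach',M@(l[2:]+t.min()*l[:2]-O))
st=manip.get_state();r=R.from_rotvec(st['eef_rot']).as_matrix();print(r.round(3))
E
```

```text
top0 201 [0.41286455 0.05201101 0.19030806] [0.54699561 0.09007436 0.20534141]
ang 0.10283496 theta 0.37538525273803947 ends [0.41285868 0.05476793] [0.54671738 0.06858202] 0.1345696139673984 width 0.029727405204251663 mach [-0.05315322 -0.11744668]
scene0 1424 [0.41135392 0.04941277 0.0601051 ] [0.54848403 0.08851887 0.20470451]
ang 0.08742322 theta 0.3907969947696137 ends [0.41156998 0.0518893 ] [0.54868807 0.06390724] 0.13764374899534143 width 0.030768855659716897 mach [-0.0556221  -0.11940931]
[[ 0.935 -0.001  0.356]
 [-0.356 -0.001  0.935]
 [-0.    -1.    -0.002]]
```

```bash
python3 -m creep '[[[1,0,0,39,-0.12],[1,0,0,39,-0.12],[1,0,0,39,-0.12],[1,0,0,39,-0.12],[1,20,-32,0,-0.12],[1,20,-32,0,-0.12],[1,20,-32,0,0],[1,20,-32,0,0]]]' 20; python3 -m creep '[[[1,20,-32,0,0],[1,20,-32,0,0],[1,20,-32,0,0],[1,20,-32,0,0],[1,20,-32,0,0],[1,20,-32,0,0],[1,20,-32,0,0],[1,20,-32,0,0]]]'
```

```text
time_s: 0.77
position: [0.2849, 0.408, 0.3613]
eef_rot: [-1.402, 0.843, -0.843]
wrist_force: [1.3, 0.2, -0.3]
width: 0.47
time_s: 1.43
position: [0.445, 0.1516, 0.3613]
eef_rot: [-1.401, 0.844, -0.843]
wrist_force: [0.9, 0.2, -0.1]
width: 0.006
```

```bash
python3 -m creep '[[[1,18,-34,0,0],[1,18,-34,0,0],[1,18,-34,0,0],[1,18,-34,0,0],[1,0,0,-39,0],[1,0,0,-39,0],[1,0,0,-30,0],[1,0,0,0,0]]]' 20; python3 - <<'E'
from h import *
st();snap('top','t1');snap('scene','s1')
for n in('t1','s1'):
    im=cv2.imread(f'pics/{n}.png');c=im[90:250,140:310] if n=='t1' else im[95:245,150:330];cv2.imwrite(f'pics/{n}c.png',cv2.resize(c,None,fx=4,fy=4,interpolation=cv2.INTER_CUBIC)[:600])
E
```

```text
time_s: 2.1
position: [0.5119, 0.0174, 0.2467]
eef_rot: [-1.407, 0.855, -0.834]
wrist_force: [-0.9, 0.6, -1.0]
width: 0.006
{'time_s': 2.1, 'joints': [-0.102, 0.168, 1.548, 0.0, 1.44, -0.588], 'dq': [0.012, -0.037, -0.138, 0.0, 0.088, -0.001], 'tau': [-0.156, -36.457, -25.699, 0.058, -0.598, 0.006], 'position': [0.512, 0.017, 0.247], 'eef_rot': [-1.407, 0.855, -0.834], 'wrist_force': [-0.895, 0.622, -1.045], 'torque': [-0.034, 0.035, 0.029], 'width': 0.006}
```

```bash
sleep 1
```

```text
(no output)
```

View pics/s1c.png

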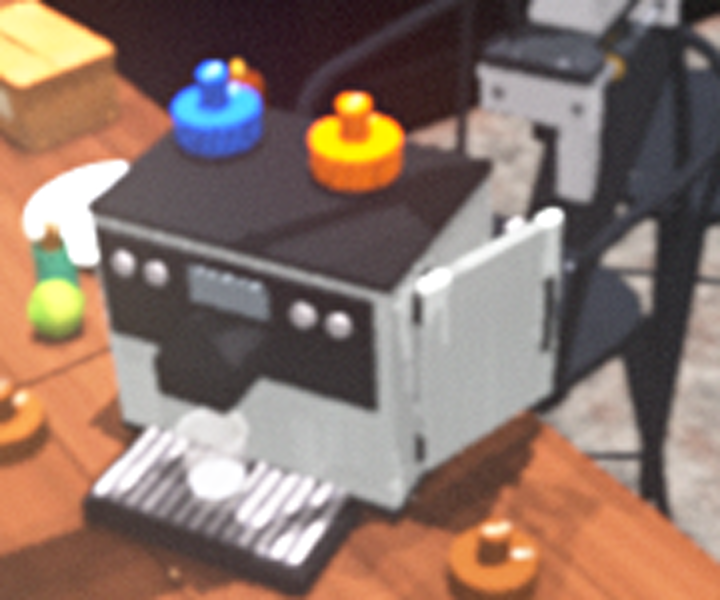

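View pics/t1c.png

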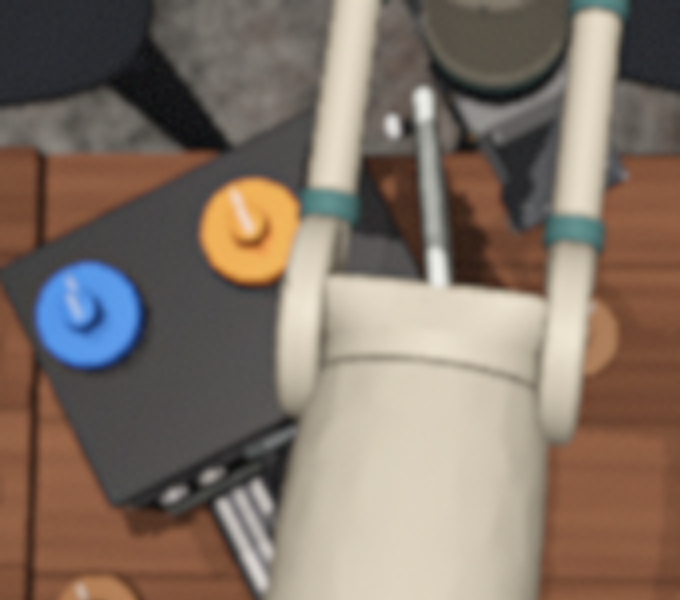

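```bash
python3 -m creep '[[[1,0,0,-35,0],[1,0,0,-35,0],[1,0,0,-12,0],[1,2,10,0,0],[1,0,12,0,0],[1,0,0,0,0]]]' 20; python3 -m creep '[[[1,0,10,0,0],[1,0,10,0,0],[1,0,10,0,0],[1,0,10,0,0],[1,0,0,0,0]]]'
```

```text
time_s: 2.7
position: [0.521, 0.0418, 0.1744]
eef_rot: [-1.397, 0.838, -0.845]
wrist_force: [-0.6, 0.5, -0.3]
width: 0.005
time_s: 3.12
position: [0.5186, 0.0816, 0.1718]
eef_rot: [-1.4, 0.842, -0.842]
wrist_force: [-0.1, 0.9, -0.7]
width: 0.007
```

```bash
python3 -m creep '[[[1,-2,4,0,0],[1,-2,4,0,0],[1,0,0,0,0]]]'; python3 -m creep '[[[1,-1,3,0,0],[1,-1,3,0,0],[1,0,0,0,0]]]';python3 - <<'E'
from h import *
snap('scene','s2')
im=cv2.imread('pics/s2.png');c=im[95:245,150:330];cv2.imwrite('pics/s2c.png',cv2.resize(c,None,fx=4,fy=4,interpolation=cv2.INTER_CUBIC)[:600])
E
```

```text
time_s: 3.37
position: [0.5147, 0.0875, 0.1716]
eef_rot: [-1.401, 0.843, -0.844]
wrist_force: [-0.3, -0.6, 0.4]
width: 0.008
time_s: 3.62
position: [0.513, 0.0914, 0.1715]
eef_rot: [-1.405, 0.841, -0.846]
wrist_force: [3.2, -5.6, -1.8]
width: 0.001
```

```bash
sleep 2
```

```text
(no output)
```

View pics/s2c.png

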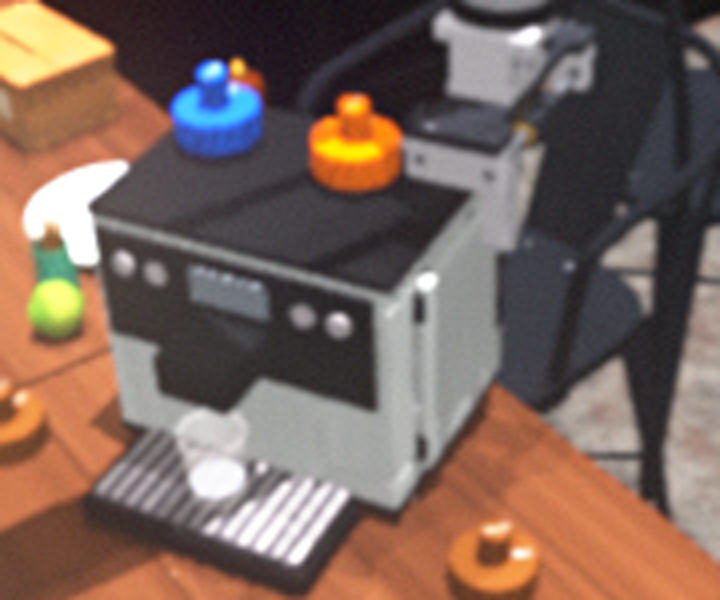

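The door now looks nearly shut, and the 6.4 N on the wrist means it is on the catch. I'll push on through.

```bash
python3 -m creep '[[[1,-1,3,0,0],[1,-1,2,0,0],[1,0,0,0,0]]]'; python3 -m creep '[[[1,-1,2,0,0],[1,-1,2,0,0],[1,0,0,0,0]]]'
```

```text
time_s: 3.92
position: [0.5129, 0.0915, 0.1716]
eef_rot: [-1.412, 0.834, -0.853]
wrist_force: [4.6, -16.9, -2.6]
width: 0.006
time_s: 4.17
position: [0.513, 0.0915, 0.1717]
eef_rot: [-1.416, 0.829, -0.858]
wrist_force: [9.9, -25.6, -5.6]
width: 0.007
```

The tool stalled at the predicted shut position and the force rose to 28 N, so this is a hard stop. I'll back off and check.

```bash
python3 -m creep '[[[1,4,-9,0,0],[1,10,-20,0,0],[1,15,-30,0,0],[1,0,0,38,0],[1,0,0,38,0],[1,0,0,38,0],[1,0,0,38,0],[1,0,0,38,0]]]' 
python3 - <<'E'
from h import *
yaw=np.radians(27.4)
s=snap('scene','s3')
im=cv2.imread('pics/s3.png');c=im[95:245,150:330];cv2.imwrite('pics/s3c.png',cv2.resize(c,None,fx=4,fy=4,interpolation=cv2.INTER_CUBIC)[:600])
C=cloud(s)
O=np.array([.406,.1835]);M=np.array([[np.cos(yaw),np.sin(yaw)],[-np.sin(yaw),np.cos(yaw)]])
q=(C[...,:2]-O)@M.T
m=(C[...,2]>.06)&(C[...,2]<.19)&(q[...,1]<-.112)&(q[...,1]>-.135)&(q[...,0]>-.04)&(q[...,0]<.07)
p=q[m];print(m.sum(),np.polyfit(p[:,0],p[:,1],1))
E
```

```text
time_s: 4.83
position: [0.5368, 0.0437, 0.3632]
eef_rot: [-1.401, 0.845, -0.843]
wrist_force: [-0.0, -0.5, -0.6]
width: 0.005
547 [ 0.00369589 -0.12237032]
```

```bash
sleep 2
```

```text
(no output)
```

View pics/s3c.png

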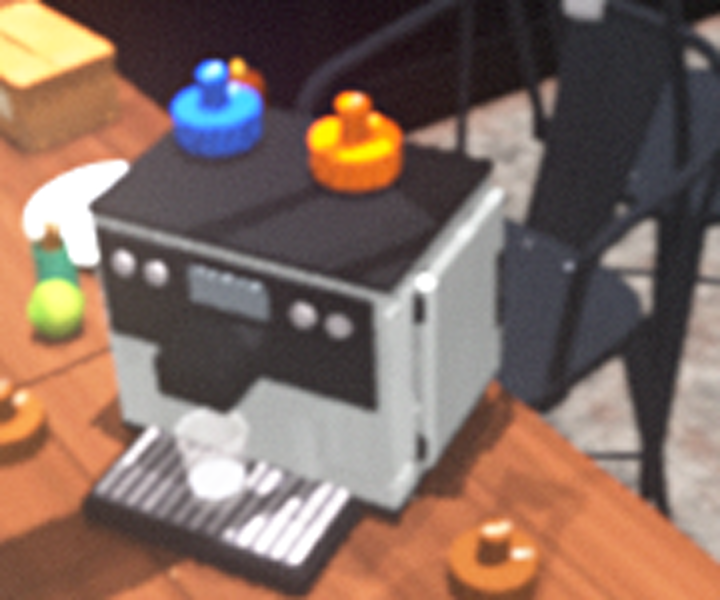

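The door's outer face measures 122 mm out and parallel to the flank (slope 0.004 rad), with the hand well clear, so it is shut and held. Next I'll move over the blue cap and open part-way.

```bash
python3 -m creep '[[[0.45,-21,32.4,0,0],[0.45,-21,32.4,0,0],[0.45,-21,32.4,0,0],[0.45,-21,32.4,0,0],[0.45,-21,32.4,0,0],[0.45,-21,32.4,0,0],[0.45,-21,32.4,0,0],[0.45,0,0,0,0]]]' 20; python3 - <<'E'
from h import *
st();snap('top','t4');snap('scene','s4')
im=cv2.imread('pics/t4.png');cv2.imwrite('pics/t4c.png',cv2.resize(im[100:240,100:280],None,fx=4,fy=4,interpolation=cv2.INTER_CUBIC))
im=cv2.imread('pics/s4.png');cv2.imwrite('pics/s4c.png',cv2.resize(im[60:200,140:300],None,fx=4,fy=4,interpolation=cv2.INTER_CUBIC))
E
```

```text
time_s: 5.55
position: [0.3859, 0.2753, 0.3615]
eef_rot: [-1.401, 0.841, -0.833]
wrist_force: [0.1, 0.6, 0.4]
width: 0.531
{'time_s': 5.55, 'joints': [0.468, 0.069, 1.39, 0.005, 1.683, -0.026], 'dq': [-0.085, 0.01, -0.006, -0.104, -0.012, -0.09], 'tau': [1.554, -29.145, -24.976, 0.45, 0.013, 0.495], 'position': [0.386, 0.275, 0.362], 'eef_rot': [-1.401, 0.841, -0.833], 'wrist_force': [0.133, 0.65, 0.357], 'torque': [-0.106, 0.01, 0.004], 'width': 0.531}
```

```bash
sleep 2
```

```text
(no output)
```

View pics/s4c.png

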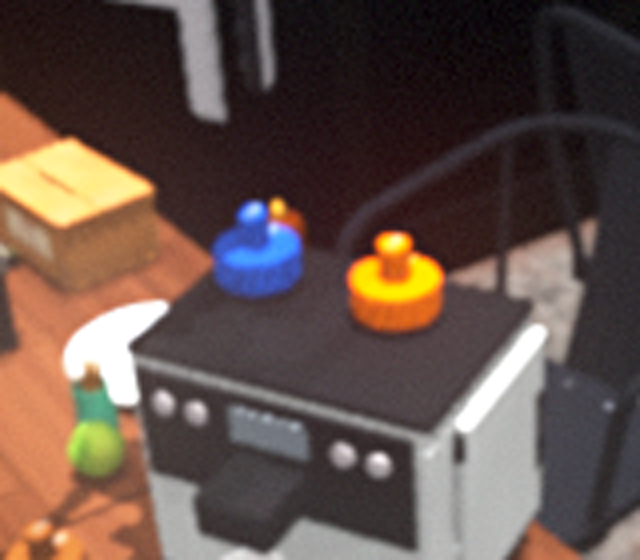

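```bash
python3 -m creep '[[[0.45,0,0,-30,0],[0.45,0,0,-20,0],[0.45,0,0,0,0],[0.45,0,0,0,0]]]'
```

```text
time_s: 5.98
position: [0.3909, 0.2689, 0.3108]
eef_rot: [-1.403, 0.846, -0.844]
wrist_force: [0.1, 0.0, -0.1]
width: 0.547
```

```bash
python3 -m creep '[[[0.45,-1.5,1.5,-20,0],[0.45,0,0,-18,0],[0.45,0,0,-10,0],[0.45,0,0,-7,0],[0.45,0,0,0,0]]]';python3 - <<'E'
from h import *
s=snap('scene','s5')
im=cv2.imread('pics/s5.png');cv2.imwrite('pics/s5c.png',cv2.resize(im[70:170,150:280],None,fx=6,fy=6,interpolation=cv2.INTER_CUBIC))
E
```

```text
time_s: 6.4
position: [0.3893, 0.2712, 0.2561]
eef_rot: [-1.402, 0.845, -0.844]
wrist_force: [-1.3, 0.2, -1.1]
width: 0.549
```

```bash
sleep 2
```

```text
(no output)
```

View pics/s5c.png

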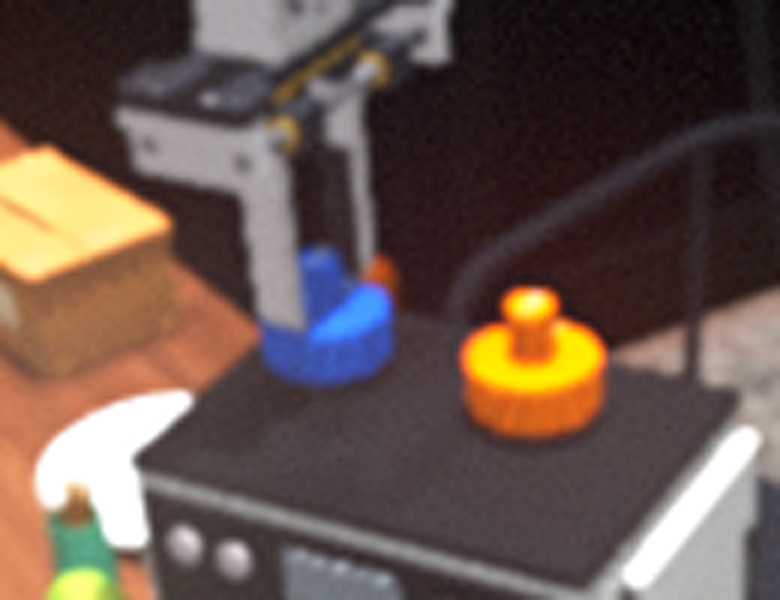

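The fingers stand on either side of the blue knob at crop (320,280), and the orange cap at crop (535,365) is well clear. I'll close the fingers, then try a small turn counter-clockwise.

```bash
python3 -m creep '[[[1,0,0,0,0],[1,0,0,0,0],[1,0,0,0,0],[1,0,0,0,0],[1,0,0,0,0]]]' 25; python3 -m creep '[[[1,0,0,0,0.06],[1,0,0,0,0.06],[1,0,0,0,0.06],[1,0,0,0,0]]]'; python3 - <<'E'
from h import *
st()
E
```

```text
time_s: 6.87
position: [0.3897, 0.2721, 0.257]
eef_rot: [-1.399, 0.842, -0.844]
wrist_force: [3.4, 1.5, 1.9]
width: 0.231
time_s: 7.2
position: [0.3896, 0.2724, 0.257]
eef_rot: [-1.451, 0.705, -0.705]
wrist_force: [0.1, 2.1, 2.1]
width: 0.227
{'time_s': 7.2, 'joints': [0.463, 0.096, 1.609, 0.001, 1.434, -0.204], 'dq': [0.0, -0.001, 0.0, -0.001, 0.001, 0.076], 'tau': [-0.033, -29.804, -23.311, -0.32, 0.443, -0.737], 'position': [0.39, 0.272, 0.257], 'eef_rot': [-1.451, 0.705, -0.705], 'wrist_force': [0.073, 2.14, 2.104], 'torque': [0.271, -0.081, -0.351], 'width': 0.227}
```

The moment about z is -0.35 N·m after the CCW turn, which points to a stop with the fingers slipping. I'll compare the clockwise direction.

```bash
python3 -m creep '[[[1,0,0,0,-0.06],[1,0,0,0,-0.06],[1,0,0,0,-0.06],[1,0,0,0,-0.06]]]'; python3 - <<'E'
from h import *
s=manip.get_state();print(s['torque'],s['joints'][5])
E
python3 -m creep '[[[1,0,0,0,-0.06],[1,0,0,0,-0.06],[1,0,0,0,-0.06],[1,0,0,0,-0.06]]]';python3 - <<'E'
from h import *
s=manip.get_state();print(s['torque'],s['joints'][5])
s=snap('scene','s6')
im=cv2.imread('pics/s6.png');cv2.imwrite('pics/s6c.png',cv2.resize(im[70:170,150:280],None,fx=6,fy=6,interpolation=cv2.INTER_CUBIC))
E
```

```text
time_s: 7.53
position: [0.3897, 0.2723, 0.257]
eef_rot: [-1.378, 0.891, -0.893]
wrist_force: [1.4, 1.3, 2.1]
width: 0.227
[ 0.14817589 -0.16784563 -0.03744456] 0.04013476915590595
time_s: 7.87
position: [0.3897, 0.2722, 0.257]
eef_rot: [-1.288, 1.073, -1.074]
wrist_force: [1.0, 0.9, 2.1]
width: 0.226
[ 0.21944246 -0.07273176  0.00971343] 0.28012124328457394
```

```bash
sleep 2
```

```text
(no output)
```

View pics/s6c.png

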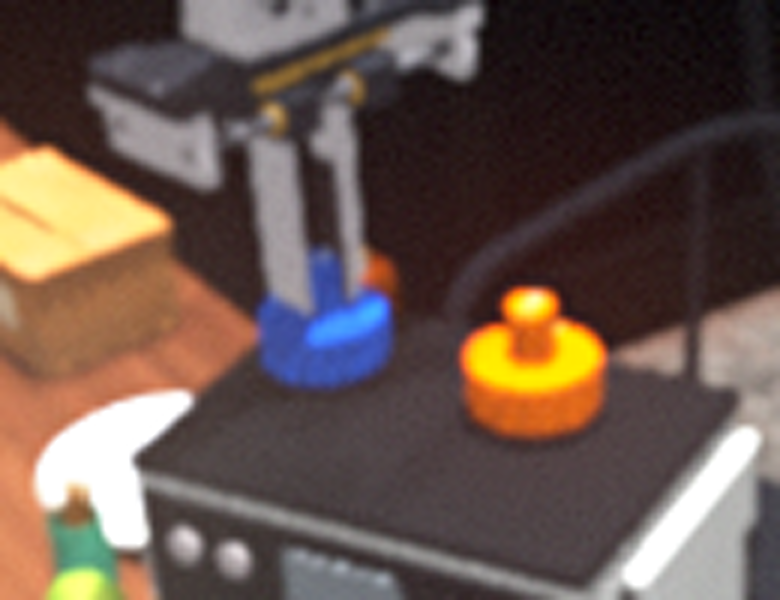

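Clockwise turns freely (0.01 N·m) and CCW was stopped, so this is a left-hand thread. I'll keep turning clockwise to the end stop.

```bash
python3 -m creep '[[[1,0,0,0,-0.08],[1,0,0,0,-0.08],[1,0,0,0,-0.08],[1,0,0,0,-0.08],[1,0,0,0,-0.08]]]'; python3 - <<'E'
from h import *
s=manip.get_state();print(s['torque'],s['joints'][5])
E
python3 -m creep '[[[1,0,0,0,-0.08],[1,0,0,0,-0.08],[1,0,0,0,-0.08],[1,0,0,0,-0.08]]]';python3 - <<'E'
from h import *
s=manip.get_state();print(s['torque'],s['joints'][5])
E
python3 -m creep '[[[1,0,0,0,-0.08],[1,0,0,0,-0.08],[1,0,0,0,-0.08],[1,0,0,0,-0.08]]]';python3 - <<'E'
from h import *
s=manip.get_state();print(s['torque'],s['joints'][5])
E
```

```text
time_s: 8.33
position: [0.3897, 0.2723, 0.257]
eef_rot: [-1.097, 1.366, -1.367]
wrist_force: [0.8, 0.5, 1.3]
width: 0.227
[ 0.08705622 -0.07508325 -0.03928188] 0.6795475466644197
time_s: 8.67
position: [0.3896, 0.2729, 0.257]
eef_rot: [-0.903, 1.593, -1.59]
wrist_force: [0.9, 2.5, 1.3]
width: 0.228
[ 0.51718201 -0.05420315  0.04062138] 0.9995233626430009
time_s: 9.0
position: [0.3897, 0.2722, 0.257]
eef_rot: [-0.672, 1.806, -1.805]
wrist_force: [2.1, 1.1, 0.9]
width: 0.23
[ 0.20307361 -0.34829808  0.0345356 ] 1.3195186972073834
```

```bash
python3 -m creep '[[[1,0,0,0,-0.08],[1,0,0,0,-0.08],[1,0,0,0,-0.08]]]';python3 - <<'E'
from h import *
s=manip.get_state();print(s['torque'],s['joints'][5],s['wrist_force'])
snap('top','t7');s=snap('scene','s7')
im=cv2.imread('pics/s7.png');cv2.imwrite('pics/s7c.png',cv2.resize(im[70:170,150:280],None,fx=6,fy=6,interpolation=cv2.INTER_CUBIC))
im=cv2.imread('pics/t7.png');cv2.imwrite('pics/t7c.png',cv2.resize(im[110:230,110:270],None,fx=5,fy=5,interpolation=cv2.INTER_CUBIC))
E
```

```text
time_s: 9.25
position: [0.3917, 0.2725, 0.2572]
eef_rot: [-0.467, 1.955, -1.954]
wrist_force: [4.3, 0.7, -0.2]
width: 0.227
[ 0.32603785 -0.79090957  0.29233917] 1.5589704703271459 [ 4.27035628  0.66741809 -0.16707037]
```

```bash
sleep 2
```

```text
(no output)
```

View pics/s7c.png

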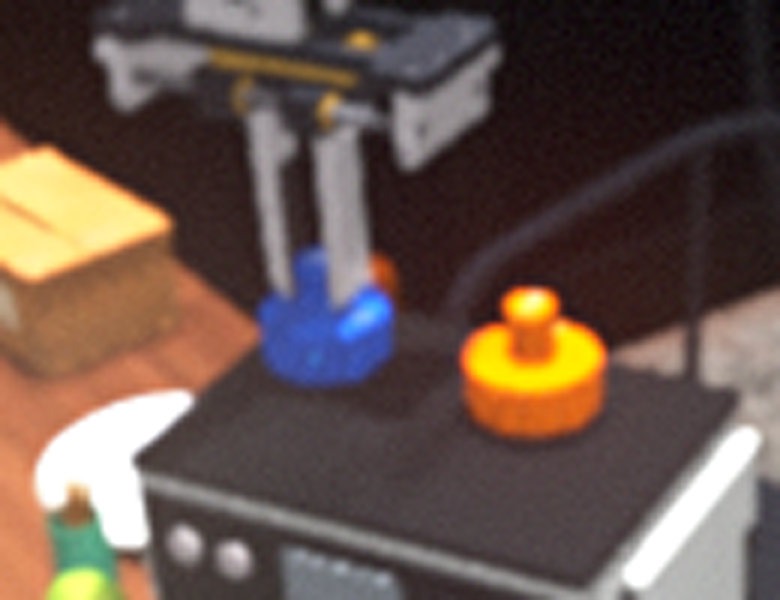

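View pics/t7c.png

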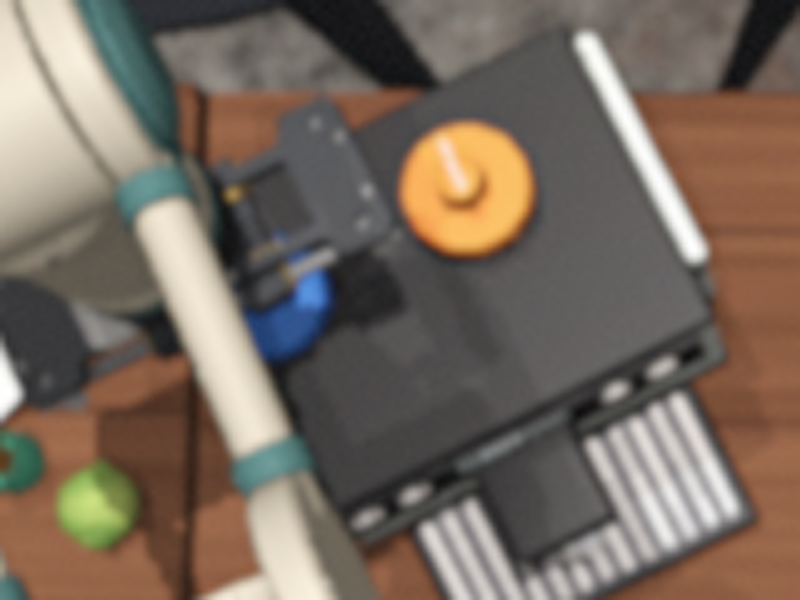

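At the clockwise end stop the moment jumped to +0.29 N·m after about 1.5 rad. The top view shows the orange mark unmoved and the door shut. I'll lift slowly now.

```bash
python3 -m creep '[[[1,0,0,0,0],[1,0,0,4,0],[1,0,0,6,0],[1,0,0,6,0],[1,0,0,8,0],[1,0,0,0,0]]]' 35; python3 - <<'E'
from h import *
s=manip.get_state();print(s['torque'],s['wrist_force'])
s=snap('scene','s8')
im=cv2.imread('pics/s8.png');cv2.imwrite('pics/s8c.png',cv2.resize(im[60:160,150:280],None,fx=6,fy=6,interpolation=cv2.INTER_CUBIC))
E
```

```text
time_s: 9.85
position: [0.3886, 0.2715, 0.2813]
eef_rot: [-0.478, 1.954, -1.954]
wrist_force: [0.3, 0.0, -0.2]
width: 0.226
[0.01683345 0.12523803 0.01426694] [ 0.25968605  0.0215902  -0.23498486]
```

```bash
sleep 2
```

```text
(no output)
```

View pics/s8c.png

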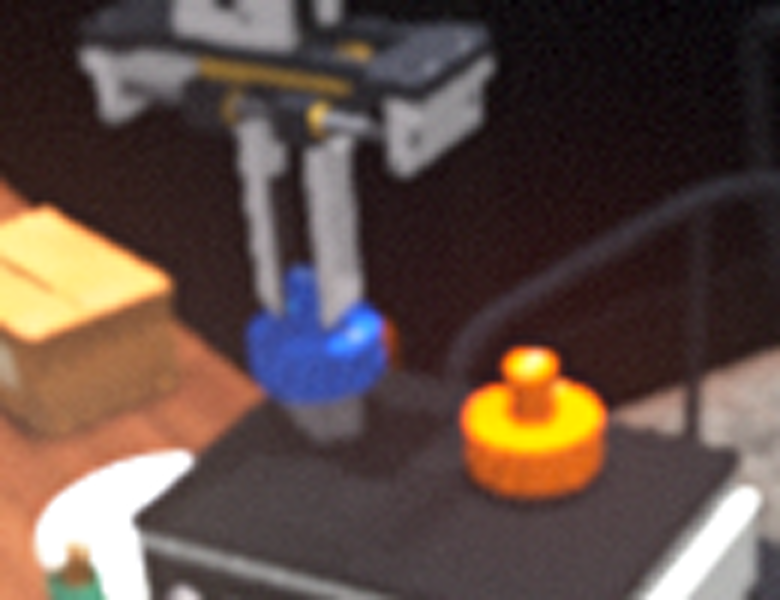

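The cap is off: the grey neck shows beneath it at crop (325,410), and it hangs upright in the fingers. I'll raise it to about 100 mm.

```bash
python3 -m creep '[[[1,0,0,15,0],[1,0,0,20,0],[1,0,0,20,0],[1,0,0,14,0],[1,0,0,7,0],[1,0,0,0,0],[1,0,0,0,0],[1,0,0,0,0]]]' 35;python3 -m creep '[[[1,0,0,0,0],[1,0,0,0,0],[1,0,0,0,0],[1,0,0,0,0]]]'; python3 - <<'E'
from h import *
st()
s=snap('scene','s9');C=cloud(s)
hsv=cv2.cvtColor(s['frame'],cv2.COLOR_RGB2HSV)
for nm,lo,hi in(('blue',100,125),('or',8,25)):
    mm=(hsv[...,0]>=lo)&(hsv[...,0]<=hi)&(hsv[...,1]>150)&(C[...,2]>.222)&(C[...,2]<.42)&(C[...,0]>.2)&(C[...,0]<.75)&(np.abs(C[...,1])<.35)
    Q=C[mm];print(nm,len(Q),np.percentile(Q,[1,50,99],axis=0).round(4).tolist())
im=cv2.imread('pics/s9.png');cv2.imwrite('pics/s9c.png',cv2.resize(im[20:200,130:330],None,fx=3.3,fy=3.3,interpolation=cv2.INTER_CUBIC))
cv2.imwrite('pics/s9full.png',im)
E
```

```text
time_s: 10.57
position: [0.3883, 0.2714, 0.3551]
eef_rot: [-0.48, 1.955, -1.957]
wrist_force: [-0.3, 0.2, -1.0]
width: 0.226
time_s: 10.9
position: [0.389, 0.2716, 0.3561]
eef_rot: [-0.477, 1.955, -1.955]
wrist_force: [0.3, 0.2, -0.7]
width: 0.225
{'time_s': 10.9, 'joints': [0.463, 0.071, 1.401, -0.0, 1.671, 1.556], 'dq': [-0.002, -0.002, -0.006, -0.001, 0.001, 0.001], 'tau': [0.001, -30.045, -25.656, 0.017, -0.067, -0.0], 'position': [0.389, 0.272, 0.356], 'eef_rot': [-0.477, 1.955, -1.955], 'wrist_force': [0.273, 0.201, -0.719], 'torque': [-0.068, 0.092, 0.005], 'width': 0.225}
blue 331 [[0.3553, 0.2375, 0.3281], [0.3775, 0.254, 0.349], [0.4141, 0.2908, 0.3785]]
or 317 [[0.4131, 0.1368, 0.2231], [0.4362, 0.1588, 0.2483], [0.4739, 0.2358, 0.2802]]
```

```bash
sleep 2
```

```text
(no output)
```

View pics/s9c.png

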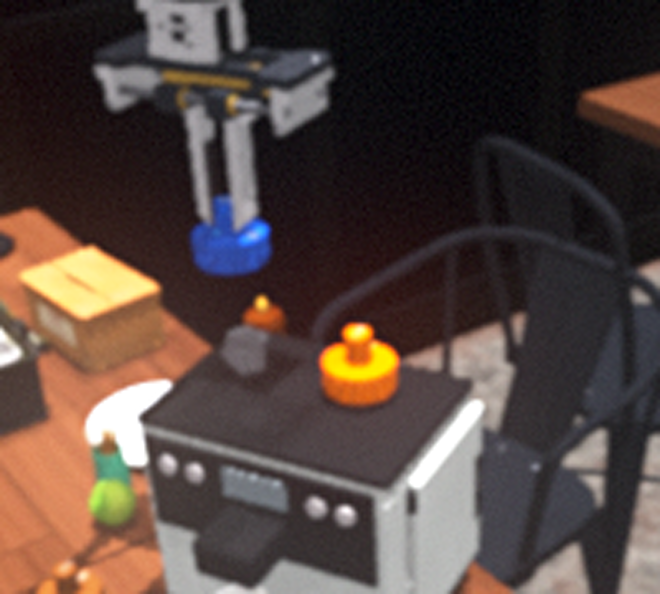

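View pics/s9full.png

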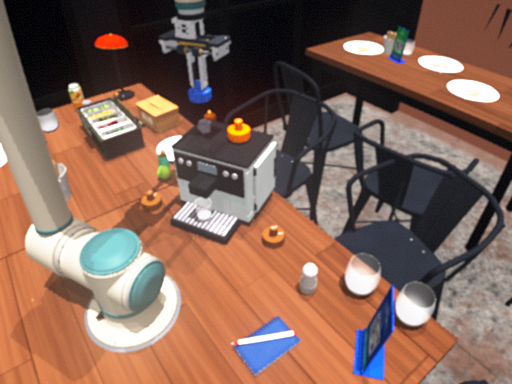

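The blue cap is held upright with its lower edge at z 0.327 m, about 100 mm above its closed height. The door is shut, the orange cap is in place, and the tumbler and shaker are untouched. I'm handing in.

```bash
python3 -c "
from workcell import manip
print(manip.hand_in())"
```

```text
the job is handed in; nothing more can be done
None
```

The job is handed in at about 11 s of robot time, with the door shut and the blue cap held about 100 mm above its filler. No verdict was reported.

- **Door:** I pushed it home with the closed fingers until it hit a hard stop, with about 28 N on the wrist. After I backed off, its outer face measured parallel to the machine's flank (0.004 rad, inside the 0.02 rad limit).
- **Blue cap thread:** it was on the far neck. Counter-clockwise was blocked at -0.35 N·m. Clockwise turned freely, so the thread is left-hand. I turned it clockwise about 1.5 rad to the end stop, where the moment rose to +0.29 N·m.
- **Blue cap lift:** it came off with no noticeable force. In the last picture it is upright in the fingers, held still, with its lower edge at about z 0.327 m and its bare neck visible below.
- **Everything else:** by eye, the orange cap is still closed with its index mark unmoved (mark last seen just before the lift). The tumbler and salt shaker stand where they were.

None of the checks failed or disagreed.

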